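Find the loose foot bolt and hold its keeper open

ROBOT

A 7-joint arm with a two-finger parallel gripper is mounted at the origin on the work surface. World frame = base frame: x ahead of the robot, y to its left, z up, the work surface at z = 0. Lengths are in m, angles in rad, forces in N, time in s.
With the tool pointing down it reaches from about 0.4 to 0.875 m from the base axis. Payload 6.5 kg.
Tool frame: the origin (TCP) lies midway between the tips of the shut fingers; the grasp point (between the pads) lies 19 mm behind it; z points along the fingers, y is the direction in which the jaws open and shut (so a half turn about z gives the same grasp; the last joint's range is limited). The gripper opens to 85 mm and grips with 20 to 120 N. Pads are 22 mm wide; open, the fingers measure 114 mm over their backs; the gripper's body (76 mm by 85 mm) begins 54 mm behind the grasp point. The pads swing forward as they close: fully open they stand 13 mm farther back than shut.
Start: joints at [1.1, 0.536, -0.004, 1.538, 0.003, 1.067, -0.071], TCP at [0.256, -0.597, 0.231] pointing down, gripper open.
Joint ranges: [-2.7, 2.7], [-0.37, 2.16], [-1.27, 1.26], [0.24, 2.4], [-1.31, 4.45], [0.19, 1.91], [-2.76, 2.76]. Speed limits (rad/s): [2.39, 2.39, 3.14, 3.14, 3.14, 3.14, 3.14].

INTERFACE

Orientations are given as a unit quaternion [w, x, y, z].
In Python, from cell import env gives the robot as it stands. The module is installed in compiled form; this text tells all that it offers.
- The arm moves only by the tool send_rows, never from a script. Its argument "targets" is a list of rows, each an object of numbers: "grip": the finger opening in m, from 0 to 0.0854; "x", "y", "z": the shift along the world's x, y, z in m; "twist": the turn about the world's z in rad. In form: [{"grip": .., "x": .., "y": .., "z": .., "twist": ..}, ...]. A call has 1 to 5 rows; each row shifts and turns the commanded pose from where the row before left it; what a row does not reach is not made up. A row lasts 1/12 s, in which the tool goes at most 41.7 mm and 7.16 degrees, less where a joint would pass 70% of its speed; a pose out of reach is approached as far as the arm can. A call is refused whole if a number of a shift passes 0.0417 or a number of a turn 0.125, either way. A call with a gripper value outside its range is refused whole. The fingers move at their own pace and stop on an object; "squeeze" is the grip in N (left out, the last holds). Time passes only in rows, so rows that do not move let the fingers close. It gives the time, the measured TCP pose, the force and the opening at its end, in the units of the state.
- env.sense(): the state, without advancing time (a new reading comes with each control period).
- env.grab_frame(name): name is "side" or "top"; returns the picture (384x512x3 uint8, red, green, blue); there is no depth.
- env.camera_params(name): a dict with "K" (3x3 intrinsics, pixels), "k1" (the pictures are not rectified: a ray, as slopes to the right and down, at radius r is drawn at 1 + k1 r^2 times it, then the intrinsics apply), "rvec" (rotation vector, rad) and "tvec" (3), from world to camera coordinates, as OpenCV has them. Camera axes: x right, y down, z forward; pixel columns grow to the right and rows downward; lengths in m; the calibration is good to about 2 mm. A picture is of the moment at which its call begins. camera_params takes no time and is no camera call.
- env.sign_off(): hands the job in, once; it reports no verdict.
The state is a dict: "time": time; "joint_pos": joint angles; "qvel": joint speeds; "effort": joint torques, N m; "tcp_pos": TCP position; "tcp_rot": TCP orientation; "ft_force": force on the tool from outside, world axes, zero at the start; "wrist_torque": the same for the moment, N m; "finger_gap": opening from 0.0 (shut) to 1.0 (fully open).
Only numpy, scipy, OpenCV 4.12 (cv2) and the standard library are available. Lean on these libraries where they do the work, as an engineer would, in place of code of your own. Each camera call takes 0.05 s, during which the arm holds its last target.

TASK

One of the three front foot bolts of the blue gear reducer has worked loose. Tap down on each bolt head with closed fingertips, in turn from the robot's left to its right: the loose one gives and stays a little lower. Then take the red grip of the loose bolt's yellow keeper, swing the keeper up at least half-way to upright and finish while still holding it open for the fitter's spanner, with the other two keepers left lying down and the things on the bench left alone.

Things in the scene. Friction and masses are not known exactly. Their poses are not given: they have to be found in the camera images.
- reducer: Blue gear reducer on a steel sub-base, 400 mm wide (y), fixed. Origin on the bench below the middle front bolt; x points away from the robot, y along the bolt row to the robot's left. Front foot: top 55 mm above the bench, from 30 mm before the bolt line. Three front bolts, 120 mm apart. The case is 124 mm tall from 80 mm behind the bolt line, up to 195 mm from 115 mm behind it.
- bolt_left: The left (+y, nearest the aluminium coupling) front foot bolt: upright steel hex head, 30 mm across flats, 14 mm high; origin at the head's underside. A tight bolt does not give. The loose one looks the same until tapped, but gives under about 3 N downward (5 to 10 N is sure), sinks 5.5 mm to a stop and stays down.
- bolt_left_top (a point): Centre of the top face of that bolt's head: 75.5 mm above the bench, 7 to 9 mm proud of the keeper around it, while it has not sunk; 70 mm once the loose bolt has sunk.
- keeper_left: Keeper (locking cap) round the left (+y, nearest the aluminium coupling) bolt's head: yellow plate, 54 mm wide, 63 mm long, 6 mm thick, then a tongue with a red grip. Origin on its hinge line (its y), 34 mm behind the bolt axis, 64 mm above the bench; x points away from the robot. Flat, z is vertical; lifting the grip tilts it, stop at 1.5 rad. Spring and weight shut it: 1 to 3 N at the grip holds it.
- keeper_left_grip (a point): Point to hold on that keeper's red grip, 98 mm from the hinge line, at mid-thickness. Grip 16 mm wide (keeper's y), 12 mm thick, reaching 78 to 114 mm from the hinge line; lying flat it is 64 mm above the bench in front of the foot, with free space below and beside it. Pinched across its width it can turn between fingertips that stay pointing down.
- bolt_mid: The middle front foot bolt: upright steel hex head, 30 mm across flats, 14 mm high; origin at the head's underside. A tight bolt does not give. The loose one looks the same until tapped, but gives under about 3 N downward (5 to 10 N is sure), sinks 5.5 mm to a stop and stays down.
- bolt_mid_top (a point): Centre of the top face of that bolt's head: 75.5 mm above the bench, 7 to 9 mm proud of the keeper around it, while it has not sunk; 70 mm once the loose bolt has sunk.
- keeper_mid: Keeper (locking cap) round the middle bolt's head: yellow plate, 54 mm wide, 63 mm long, 6 mm thick, then a tongue with a red grip. Origin on its hinge line (its y), 34 mm behind the bolt axis, 64 mm above the bench; x points away from the robot. Flat, z is vertical; lifting the grip tilts it, stop at 1.5 rad. Spring and weight shut it: 1 to 3 N at the grip holds it.
- keeper_mid_grip (a point): Point to hold on that keeper's red grip, 98 mm from the hinge line, at mid-thickness. Grip 16 mm wide (keeper's y), 12 mm thick, reaching 78 to 114 mm from the hinge line; lying flat it is 64 mm above the bench in front of the foot, with free space below and beside it. Pinched across its width it can turn between fingertips that stay pointing down.
- bolt_right: The right (-y) front foot bolt: upright steel hex head, 30 mm across flats, 14 mm high; origin at the head's underside. A tight bolt does not give. The loose one looks the same until tapped, but gives under about 3 N downward (5 to 10 N is sure), sinks 5.5 mm to a stop and stays down.
- bolt_right_top (a point): Centre of the top face of that bolt's head: 75.5 mm above the bench, 7 to 9 mm proud of the keeper around it, while it has not sunk; 70 mm once the loose bolt has sunk.
- keeper_right: Keeper (locking cap) round the right (-y) bolt's head: yellow plate, 54 mm wide, 63 mm long, 6 mm thick, then a tongue with a red grip. Origin on its hinge line (its y), 34 mm behind the bolt axis, 64 mm above the bench; x points away from the robot. Flat, z is vertical; lifting the grip tilts it, stop at 1.5 rad. Spring and weight shut it: 1 to 3 N at the grip holds it.
- keeper_right_grip (a point): Point to hold on that keeper's red grip, 98 mm from the hinge line, at mid-thickness. Grip 16 mm wide (keeper's y), 12 mm thick, reaching 78 to 114 mm from the hinge line; lying flat it is 64 mm above the bench in front of the foot, with free space below and beside it. Pinched across its width it can turn between fingertips that stay pointing down.
- spanner: Steel spanner, 200 mm long, lying on the bench; bystander. Origin at the centre of its underside.
- hammer: Hammer lying on the bench; bystander. Origin at the centre of its underside.
- bearing: Steel bearing ring, 72 mm across, 18 mm high, lying flat; bystander. Origin at the centre of its underside.
- paste: Small amber jar of thread paste, 52 mm across, 55 mm high, upright; bystander. Origin at the centre of its underside.
- oil: Red oil bottle, 68 mm across, 200 mm high, upright; bystander. Origin at the centre of its underside.
- socket: Steel wrench socket, 34 mm across, 48 mm high, upright; bystander. Origin at the centre of its underside.
- bolttray: Open blue tray of spare bolts, 160 x 120 mm, 35 mm high; bystander. Origin at the centre of its underside.

How it is judged:
On the way, in this order (a step that is already met when the one before it is completed fails the run):
1. the left bolt's head is tapped (contact force between the fingers and bolt_left above 1 N), for 0.02 s.
2. the mid bolt's head is tapped (contact force between the fingers and bolt_mid above 1 N), for 0.02 s.
3. the right bolt's head is tapped (contact force between the fingers and bolt_right above 1 N), for 0.02 s.
4. the loose bolt has been found (it has sunk) and its keeper is lifted (((height (world z) of bolt_left_top below 0.0725 m and angle between keeper_left's own z axis and vertical above 0.7 rad) or (height (world z) of bolt_mid_top below 0.0725 m and angle between keeper_mid's own z axis and vertical above 0.7 rad) or (height (world z) of bolt_right_top below 0.0725 m and angle between keeper_right's own z axis and vertical above 0.7 rad))), for 0.2 s.
At the end, for the whole second after the job is handed in: The loose bolt has sunk (head top below 72.5 mm), its keeper is held at more than 0.7 rad (40 degrees) from flat with the fingers pressing on it (over 0.3 N), the other two keepers lie within 0.1 rad of flat and their bolts stand at their full height (((height (world z) of bolt_left_top below 0.0725 m and angle between keeper_left's own z axis and vertical above 0.7 rad and contact force between the fingers and keeper_left above 0.3 N and angle between each of keeper_mid, keeper_right's own z axis and vertical below 0.1 rad and not (height (world z) of bolt_mid_top below 0.0725 m) and not (height (world z) of bolt_right_top below 0.0725 m)) or (height (world z) of bolt_mid_top below 0.0725 m and angle between keeper_mid's own z axis and vertical above 0.7 rad and contact force between the fingers and keeper_mid above 0.3 N and angle between each of keeper_left, keeper_right's own z axis and vertical below 0.1 rad and not (height (world z) of bolt_left_top below 0.0725 m) and not (height (world z) of bolt_right_top below 0.0725 m)) or (height (world z) of bolt_right_top below 0.0725 m and angle between keeper_right's own z axis and vertical above 0.7 rad and contact force between the fingers and keeper_right above 0.3 N and angle between each of keeper_left, keeper_mid's own z axis and vertical below 0.1 rad and not (height (world z) of bolt_left_top below 0.0725 m) and not (height (world z) of bolt_mid_top below 0.0725 m)))); the arm keeps its last pose, push and grip.
It fails at once if the left keeper is lifted although its bolt is not the one found loose (angle between keeper_left's own z axis and vertical above 0.3 rad and not (height (world z) of bolt_left_top below 0.0725 m)).
It fails at once if the mid keeper is lifted although its bolt is not the one found loose (angle between keeper_mid's own z axis and vertical above 0.3 rad and not (height (world z) of bolt_mid_top below 0.0725 m)).
It fails at once if the right keeper is lifted although its bolt is not the one found loose (angle between keeper_right's own z axis and vertical above 0.3 rad and not (height (world z) of bolt_right_top below 0.0725 m)).
It fails at once if a thing lying on the bench is knocked or shifted by more than 30 mm (distance of any of spanner, hammer, bearing, paste, oil, socket, bolttray from where it was at the start of the episode above 0.03 m).
It also fails if it takes over 54 s, if anything falls off the work surface, if the arm or the gripper's body presses on something with over 40 N, if the wrist force passes 120 N, or if a joint passes its speed limit or range.

## Working session

There is one attempt and no reset: what is moved stays moved. The work goes in short steps, Python scripts to look and compute and a tool call to move; the robot and the scene stay as the last step left them, time stands still between calls to the robot, and variables do not carry over. Pictures are saved under pics/ and viewed, and the job is handed in when it is done.

Besides the shell and the picture viewer there is one more tool, called as name(argument=value, ...) on one line, values as JSON. send_rows: Moves the arm, as the interface text tells. Its arguments: {"type":"object","properties":{"targets":{"type":"array"},"squeeze":{"type":"number"}},"required":["targets"]}

```bash
mkdir -p pics; ls; python3 - <<'E'
from cell import env
import cv2
s=env.sense();print({k:s[k] for k in('time','tcp_pos','tcp_rot','ft_force','finger_gap')})
for n in('side','top'):
    p=env.camera_params(n);print(n,p)
    cv2.imwrite(f'pics/{n}0.png',env.grab_frame(n)[:,:,::-1])
E
```

```text
pics
{'time': 0.0, 'tcp_pos': array([ 0.25571049, -0.59690677,  0.23038013]), 'tcp_rot': array([-8.54301253e-04,  9.79579897e-01,  2.01053306e-01, -2.52412217e-04]), 'ft_force': array([-0.10293491, -0.028248  ,  0.0009426 ]), 'finger_gap': 1.0013928058220691}
side {'K': array([[366.14433576,   0.        , 250.58331279],
       [  0.        , 366.14433576, 194.75622822],
       [  0.        ,   0.        ,   1.        ]]), 'k1': 0.03842224445620462, 'rvec': array([ 0.99774015, -2.26576858,  1.24031101]), 'tvec': array([0.31221735, 0.28986265, 1.10202706])}
top {'K': array([[385.4001774 ,   0.        , 259.40229998],
       [  0.        , 385.4001774 , 196.0359515 ],
       [  0.        ,   0.        ,   1.        ]]), 'k1': 0.02872436287381348, 'rvec': array([ 2.16704777, -2.15564574,  0.1513189 ]), 'tvec': array([-0.03739539,  0.48942637,  1.19897213])}
```

View pics/side0.png

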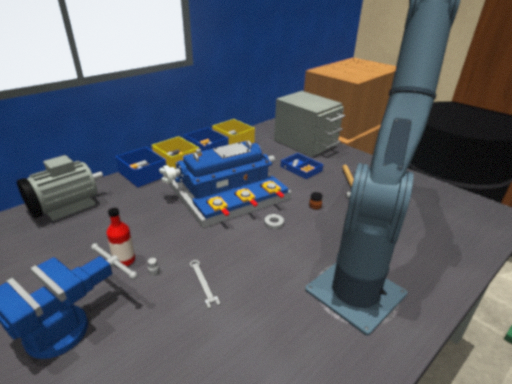

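View pics/top0.png

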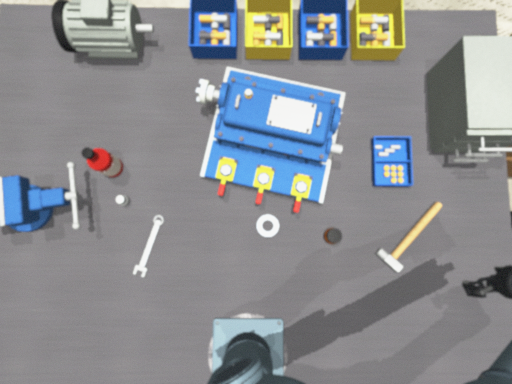

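The side view shows the reducer at about (230,190) with three yellow keepers near (217,205), (246,195) and (272,187). The top view shows the bolts near (227,170), (263,179) and (302,187), with the red grips below them. The bearing is at (267,226), in front of the middle keeper.

```bash
cat > h.py <<'E'
import numpy as np,cv2
from cell import env
def P(n):
    p=env.camera_params(n);R=cv2.Rodrigues(p['rvec'])[0];return p['K'],p['k1'],R,np.array(p['tvec'])
def ray(n,uv):
    K,k1,R,t=P(n)
    d=cv2.undistortPoints(np.array([[uv]],float),K,np.array([k1,0,0,0.]))[0,0]
    return -R.T@t, R.T@np.array([d[0],d[1],1])
def plane(n,uv,z):
    o,d=ray(n,uv);return o+d*(z-o[2])/d[2]
def proj(n,X):
    K,k1,R,t=P(n);p=env.camera_params(n)
    return cv2.projectPoints(np.array([X],float),p['rvec'],p['tvec'],K,np.array([k1,0,0,0.]))[0][0,0]
def tri(a,b,na='side',nb='top'):
    o1,d1=ray(na,a);o2,d2=ray(nb,b)
    A=np.stack([d1,-d2],1);s=np.linalg.lstsq(A,o2-o1,rcond=None)[0]
    p1=o1+s[0]*d1;p2=o2+s[1]*d2
    return (p1+p2)/2,np.linalg.norm(p1-p2)
E
python3 - <<'E'
from h import *
R={'side':(195,175,100,45),'top':(200,145,130,75)}
for n in R:
    im=cv2.imread(f'pics/{n}0.png');x,y,w,h=R[n]
    c=im[y:y+h,x:x+w];hsv=cv2.cvtColor(c,cv2.COLOR_BGR2HSV)
    H,S,V=cv2.split(hsv)
    for nm,m in(('red',((H<8)|(H>172))&(S>150)&(V>90)),('yel',(H>18)&(H<35)&(S>120)&(V>120))):
        k,l,st,ce=cv2.connectedComponentsWithStats(m.astype('uint8'))
        for i in range(1,k):
            if st[i,4]>8:print(n,nm,st[i],ce[i]+[x,y])
    cv2.imwrite(f'pics/{n}0c.png',cv2.resize(c,None,fx=6,fy=6,interpolation=cv2.INTER_CUBIC))
E
```

```text
side red [81 16  8  7 30] [279.86666667 193.96666667]
side red [55 24  7  7 32] [253.34375 202.40625]
side red [26 33  8  8 37] [225.02702703 211.45945946]
side yel [67  7 18 11 83] [269.87951807 187.68674699]
side yel [41 14 18 12 97] [243.93814433 195.56701031]
side yel [ 13  22  19  13 117] [216.7008547  203.85470085]
top red [19 40  6 10 48] [221.33333333 189.33333333]
top red [56 48  6 11 42] [258.52380952 198.19047619]
top red [94 56  6 11 50] [296.34 206.3 ]
top yel [ 17  13  19  26 210] [225.83333333 170.19047619]
top yel [56 22 17 12 98] [264.82653061 170.97959184]
top yel [ 92  30  19  26 201] [300.39303483 186.82587065]
top yel [ 54  34  17  14 103] [261.36893204 185.91262136]
```

View pics/side0c.png

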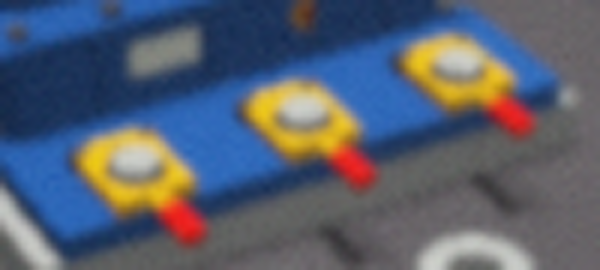

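View pics/top0c.png

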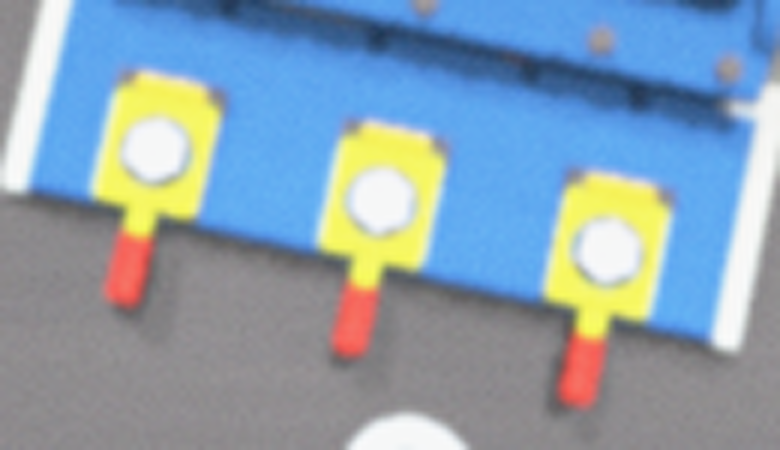

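The crops show all three keepers flat, with white bolt heads and red grips clear in both views. Bolt heads sit at about (155,150), (381,200) and (607,250) in the top crop. Next I'll find their centroids and triangulate.

```bash
python3 - <<'E'
from h import *
app={'side':[(137,160),(302,110),(460,64)],'top':[(155,150),(381,200),(607,250)]}
off={'side':(195,175),'top':(200,145)}
C={}
for n in app:
    im=cv2.imread(f'pics/{n}0.png');g=cv2.resize(im,None,fx=6,fy=6,interpolation=cv2.INTER_CUBIC)
    hsv=cv2.cvtColor(g,cv2.COLOR_BGR2HSV);m=((hsv[...,1]<70)&(hsv[...,2]>120)).astype('uint8')
    k,l,st,ce=cv2.connectedComponentsWithStats(m)
    C[n]=[]
    for a in app[n]:
        i=l[a[1]+off[n][1]*6,a[0]+off[n][0]*6];print(n,i,st[i],(ce[i]+.5)/6-.5);C[n].append((ce[i]+.5)/6-.5)
G={'side':[(225.03,211.46),(253.34,202.41),(279.87,193.97)],'top':[(221.33,189.33),(258.52,198.19),(296.34,206.3)]}
B=[]
for i in range(3):
    t,e=tri(C['side'][i],C['top'][i]);b=plane('top',C['top'][i],.0755);bs=plane('side',C['side'][i],.0735)
    print('bolt',t.round(4),'err',round(e,4),'top-plane',b.round(4),'side',bs.round(4));B.append(b)
for i in range(3):
    t,e=tri(G['side'][i],G['top'][i]);b=plane('top',G['top'][i],.068);print('grip',t.round(4),round(e,4),b.round(4), plane('side',G['side'][i],.067).round(4),'d from bolt',(b-B[i]).round(4))
B=np.array(B);d=B[0]-B[2];print(np.linalg.norm(d),np.arctan2(-d[0],d[1]))
E
```

```text
side 635 [1282 1197   48   34 1315] [217.12858048 201.85735108]
side 605 [1450 1147   47   32 1183] [245.11094675 193.39821076]
side 586 [1570 1082  118   59 1867] [271.60100875 184.3430191 ]
top 44 [1319  986   74   70 3990] [225.55814536 169.63450292]
top 46 [1543 1036   75   71 4079] [263.09354826 178.0612691 ]
top 50 [1769 1086   75   72 4096] [300.77132161 186.42773438]
bolt [0.5669 0.0714 0.0701] err 0.0 top-plane [0.5658 0.071  0.0755] side [0.5628 0.0745 0.0735]
bolt [ 0.5409 -0.0457  0.0701] err 0.0005 top-plane [ 0.5401 -0.0455  0.0755] side [ 0.5368 -0.0423  0.0735]
bolt [ 0.5136 -0.1627  0.0764] err 0.0026 top-plane [ 0.5147 -0.162   0.0755] side [ 0.5158 -0.1671  0.0735]
grip [0.5056 0.084  0.0647] 0.0 [0.5052 0.0837 0.068 ] [0.5031 0.086  0.067 ] d from bolt [-0.0607  0.0127 -0.0075]
grip [ 0.4786 -0.0316  0.0657] 0.0003 [ 0.4782 -0.0317  0.068 ] [ 0.4774 -0.0302  0.067 ] d from bolt [-0.0619  0.0138 -0.0075]
grip [ 0.4536 -0.1493  0.0651] 0.0011 [ 0.4537 -0.1486  0.068 ] [ 0.4512 -0.1474  0.067 ] d from bolt [-0.061   0.0134 -0.0075]
0.23855826142968836 -0.21611439188351217
```

Heights check out: the grips triangulate to about 65 mm and the bolt heads to 70–76 mm. Bolt spacing is 119 mm and the reducer yaw is about −0.216 rad. I need a twist of about −0.62 rad. Next I'll head for the left bolt with the fingers shut.

send_rows(targets=[{"grip":0,"x":0.016,"y":0.035,"z":0,"twist":-0.062},{"grip":0,"x":0.016,"y":0.035,"z":0,"twist":-0.062},{"grip":0,"x":0.016,"y":0.035,"z":0,"twist":-0.062},{"grip":0,"x":0.016,"y":0.035,"z":0,"twist":-0.062},{"grip":0,"x":0.016,"y":0.035,"z":0,"twist":-0.062}], squeeze=40)

```text
time: 0.52
tcp_pos: [0.3362, -0.4205, 0.2309]
tcp_rot: [-0.0, 0.999, 0.046, -0.0]
ft_force: [1.2, 0.2, -0.9]
finger_gap: 0.297
```

send_rows(targets=[{"grip":0,"x":0.016,"y":0.035,"z":0,"twist":-0.062},{"grip":0,"x":0.016,"y":0.035,"z":0,"twist":-0.062},{"grip":0,"x":0.016,"y":0.035,"z":0,"twist":-0.062},{"grip":0,"x":0.016,"y":0.035,"z":0,"twist":-0.062},{"grip":0,"x":0.016,"y":0.035,"z":0,"twist":-0.062}])

```text
time: 0.93
tcp_pos: [0.4162, -0.2456, 0.2312]
tcp_rot: [-0.0, 0.994, -0.109, -0.0]
ft_force: [0.9, 0.3, -0.8]
finger_gap: 0.001
```

send_rows(targets=[{"grip":0,"x":0.0165,"y":0.035,"z":0,"twist":0},{"grip":0,"x":0.0165,"y":0.035,"z":0,"twist":0},{"grip":0,"x":0.0165,"y":0.035,"z":0,"twist":0},{"grip":0,"x":0.0165,"y":0.035,"z":0,"twist":0},{"grip":0,"x":0.0165,"y":0.035,"z":0,"twist":0}])

```text
time: 1.35
tcp_pos: [0.4987, -0.0707, 0.2312]
tcp_rot: [0.0, 0.994, -0.107, -0.0]
ft_force: [0.4, 0.0, 0.1]
finger_gap: -0.001
```

send_rows(targets=[{"grip":0,"x":0.0165,"y":0.035,"z":-0.015,"twist":0},{"grip":0,"x":0.0165,"y":0.035,"z":-0.015,"twist":0},{"grip":0,"x":0.0165,"y":0.035,"z":-0.015,"twist":0},{"grip":0,"x":0.017,"y":0.035,"z":-0.015,"twist":0},{"grip":0,"x":0,"y":0,"z":-0.03,"twist":0}])

```text
time: 1.77
tcp_pos: [0.5693, 0.078, 0.143]
tcp_rot: [-0.004, 0.995, -0.103, 0.004]
ft_force: [0.5, 0.5, 0.9]
finger_gap: 0.006
```

send_rows(targets=[{"grip":0,"x":0,"y":0,"z":-0.03,"twist":0},{"grip":0,"x":0,"y":0,"z":-0.01,"twist":0},{"grip":0,"x":0,"y":0,"z":0,"twist":0}])

```text
time: 2.02
tcp_pos: [0.5625, 0.0668, 0.0986]
tcp_rot: [0.001, 0.994, -0.107, -0.003]
ft_force: [-0.1, 0.3, 0.1]
finger_gap: 0.002
```

send_rows(targets=[{"grip":0,"x":0.001,"y":0.002,"z":-0.007,"twist":0},{"grip":0,"x":0,"y":0,"z":0,"twist":0},{"grip":0,"x":0,"y":0,"z":0,"twist":0}])

```text
time: 2.27
tcp_pos: [0.5669, 0.0694, 0.0956]
tcp_rot: [-0.0, 0.994, -0.108, 0.001]
ft_force: [0.1, -0.3, -0.1]
finger_gap: -0.001
```

```bash
python3 - <<'E'
from h import *
for n,(x,y,w,h) in{'side':(185,150,110,70),'top':(200,140,130,80)}.items():
    im=env.grab_frame(n)[:,:,::-1]
    cv2.imwrite(f'pics/{n}1.png',cv2.resize(im[y:y+h,x:x+w],None,fx=6,fy=6))
print(env.sense()['tcp_pos'],proj('top',env.sense()['tcp_pos']),proj('top',[.566,.071,.0755]))
E
```

```text
[0.56686926 0.06940084 0.09560546] [225.60187461 168.02114034] [225.56291187 169.58465703]
```

View pics/side1.png

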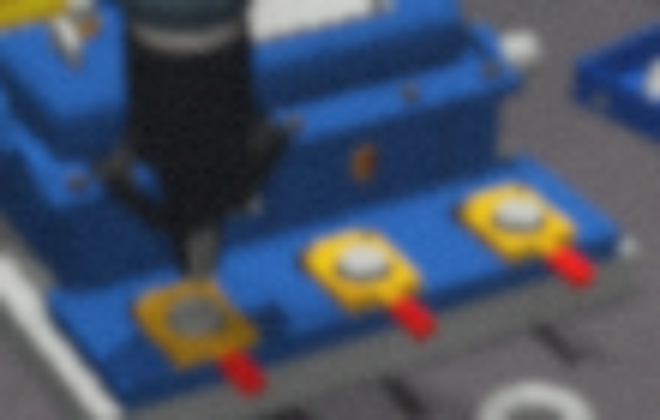

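The shut fingertips at (203,275) are over the left bolt head at (197,316). I'll descend slowly.

send_rows(targets=[{"grip":0,"x":0,"y":0.001,"z":-0.008,"twist":0},{"grip":0,"x":0,"y":0,"z":-0.004,"twist":0},{"grip":0,"x":0,"y":0,"z":-0.002,"twist":0}])

```text
time: 2.62
tcp_pos: [0.5655, 0.0704, 0.0796]
tcp_rot: [0.0, 0.994, -0.107, -0.0]
ft_force: [-0.6, -0.0, -0.5]
finger_gap: -0.001
```

send_rows(targets=[{"grip":0,"x":0,"y":0,"z":-0.002,"twist":0},{"grip":0,"x":0,"y":0,"z":0,"twist":0}])

```text
time: 2.78
tcp_pos: [0.5656, 0.0704, 0.0777]
tcp_rot: [0.0, 0.994, -0.107, -0.0]
ft_force: [-0.5, 0.1, -0.5]
finger_gap: 0.002
```

send_rows(targets=[{"grip":0,"x":0,"y":0,"z":-0.002,"twist":0},{"grip":0,"x":0,"y":0,"z":0,"twist":0}])

```text
time: 2.95
tcp_pos: [0.5658, 0.0705, 0.076]
tcp_rot: [0.0, 0.994, -0.107, -0.0]
ft_force: [-0.4, 0.2, 0.0]
finger_gap: 0.002
```

send_rows(targets=[{"grip":0,"x":0,"y":0,"z":-0.001,"twist":0},{"grip":0,"x":0,"y":0,"z":0,"twist":0}])

```text
time: 3.12
tcp_pos: [0.5661, 0.0705, 0.0754]
tcp_rot: [-0.0, 0.994, -0.107, 0.0]
ft_force: [-0.4, -0.1, 1.3]
finger_gap: 0.002
```

send_rows(targets=[{"grip":0,"x":0,"y":0,"z":-0.001,"twist":0},{"grip":0,"x":0,"y":0,"z":0,"twist":0}])

```text
time: 3.28
tcp_pos: [0.5661, 0.0705, 0.0753]
tcp_rot: [0.0, 0.994, -0.107, 0.0]
ft_force: [-3.5, -0.2, 11.0]
finger_gap: 0.001
```

Left bolt: 11 N with the head still at 75.3 mm, so it is tight. On to the middle bolt.

send_rows(targets=[{"grip":0,"x":0,"y":0,"z":0.022,"twist":0},{"grip":0,"x":-0.0064,"y":-0.029,"z":0,"twist":0},{"grip":0,"x":-0.0064,"y":-0.029,"z":0,"twist":0},{"grip":0,"x":-0.0064,"y":-0.029,"z":0,"twist":0},{"grip":0,"x":-0.0064,"y":-0.029,"z":0,"twist":0}])

```text
time: 3.7
tcp_pos: [0.5401, -0.0467, 0.0965]
tcp_rot: [0.0, 0.994, -0.107, 0.0]
ft_force: [0.1, 0.1, -1.0]
finger_gap: 0.001
```

send_rows(targets=[{"grip":0,"x":0,"y":0,"z":0,"twist":0},{"grip":0,"x":0,"y":0,"z":0,"twist":0}])

```text
time: 3.87
tcp_pos: [0.54, -0.0478, 0.0963]
tcp_rot: [0.0, 0.994, -0.109, -0.0]
ft_force: [-0.0, 1.0, 0.6]
finger_gap: 0.001
```

send_rows(targets=[{"grip":0,"x":0,"y":0.001,"z":-0.012,"twist":0},{"grip":0,"x":0,"y":0,"z":-0.005,"twist":0},{"grip":0,"x":0,"y":0,"z":0,"twist":0}])

```text
time: 4.12
tcp_pos: [0.5393, -0.0427, 0.0775]
tcp_rot: [-0.0, 0.994, -0.106, -0.001]
ft_force: [0.2, 0.4, 0.6]
finger_gap: 0.002
```

send_rows(targets=[{"grip":0,"x":0,"y":0,"z":-0.003,"twist":0},{"grip":0,"x":0,"y":0,"z":0,"twist":0}])

```text
time: 4.28
tcp_pos: [0.5403, -0.0435, 0.0757]
tcp_rot: [-0.0, 0.994, -0.107, -0.0]
ft_force: [0.7, 0.6, 0.6]
finger_gap: -0.003
```

send_rows(targets=[{"grip":0,"x":0,"y":0,"z":-0.001,"twist":0},{"grip":0,"x":0,"y":0,"z":0,"twist":0}])

```text
time: 4.45
tcp_pos: [0.5405, -0.0442, 0.0753]
tcp_rot: [-0.0, 0.994, -0.107, 0.0]
ft_force: [-0.2, 0.8, -0.3]
finger_gap: -0.001
```

send_rows(targets=[{"grip":0,"x":0,"y":0,"z":-0.001,"twist":0},{"grip":0,"x":0,"y":0,"z":0,"twist":0}])

```text
time: 4.62
tcp_pos: [0.5406, -0.0444, 0.0744]
tcp_rot: [-0.0, 0.994, -0.107, 0.0]
ft_force: [0.5, 0.4, 0.6]
finger_gap: 0.001
```

send_rows(targets=[{"grip":0,"x":0,"y":0,"z":-0.001,"twist":0},{"grip":0,"x":0,"y":0,"z":0,"twist":0}])

```text
time: 4.78
tcp_pos: [0.5406, -0.0444, 0.0734]
tcp_rot: [-0.0, 0.994, -0.107, 0.0]
ft_force: [-1.4, 1.3, 0.7]
finger_gap: 0.001
```

It is going below 75 mm with little force, so the middle bolt may be giving. I'll keep going.

send_rows(targets=[{"grip":0,"x":0,"y":0,"z":-0.001,"twist":0},{"grip":0,"x":0,"y":0,"z":0,"twist":0}])

```text
time: 4.95
tcp_pos: [0.5406, -0.0444, 0.0723]
tcp_rot: [-0.0, 0.994, -0.107, 0.0]
ft_force: [-0.6, 0.6, 0.7]
finger_gap: 0.005
```

send_rows(targets=[{"grip":0,"x":0,"y":0,"z":-0.001,"twist":0},{"grip":0,"x":0,"y":0,"z":0,"twist":0}])

```text
time: 5.12
tcp_pos: [0.5405, -0.0445, 0.0712]
tcp_rot: [-0.0, 0.994, -0.107, 0.0]
ft_force: [0.2, 0.5, 1.9]
finger_gap: -0.004
```

send_rows(targets=[{"grip":0,"x":0,"y":0,"z":-0.001,"twist":0},{"grip":0,"x":0,"y":0,"z":0,"twist":0}])

```text
time: 5.28
tcp_pos: [0.5404, -0.0445, 0.0702]
tcp_rot: [-0.0, 0.994, -0.107, 0.0]
ft_force: [1.4, 0.1, 1.2]
finger_gap: -0.001
```

send_rows(targets=[{"grip":0,"x":0,"y":0,"z":-0.001,"twist":0},{"grip":0,"x":0,"y":0,"z":0,"twist":0}])

```text
time: 5.45
tcp_pos: [0.5405, -0.0445, 0.0701]
tcp_rot: [0.0, 0.994, -0.107, 0.0]
ft_force: [-3.1, 0.9, 11.0]
finger_gap: -0.001
```

The middle bolt sank to 70.1 mm and then carried 11 N at its stop, so it is the loose one. The order still calls for tapping the right one.

send_rows(targets=[{"grip":0,"x":0,"y":0,"z":0.027,"twist":0},{"grip":0,"x":-0.0064,"y":-0.029,"z":0,"twist":0},{"grip":0,"x":-0.0064,"y":-0.029,"z":0,"twist":0},{"grip":0,"x":-0.0064,"y":-0.029,"z":0,"twist":0},{"grip":0,"x":-0.0064,"y":-0.0295,"z":0,"twist":0}])

```text
time: 5.87
tcp_pos: [0.514, -0.1623, 0.0962]
tcp_rot: [0.0, 0.994, -0.107, -0.0]
ft_force: [0.5, -0.1, 0.4]
finger_gap: 0.009
```

send_rows(targets=[{"grip":0,"x":0,"y":0,"z":0,"twist":0},{"grip":0,"x":0,"y":0,"z":0,"twist":0},{"grip":0,"x":0,"y":0,"z":-0.01,"twist":0},{"grip":0,"x":0,"y":0,"z":-0.005,"twist":0},{"grip":0,"x":0,"y":0,"z":0,"twist":0}])

```text
time: 6.28
tcp_pos: [0.5139, -0.1591, 0.0796]
tcp_rot: [-0.001, 0.994, -0.106, -0.001]
ft_force: [0.2, -0.5, -0.7]
finger_gap: -0.001
```

send_rows(targets=[{"grip":0,"x":0,"y":0,"z":-0.003,"twist":0},{"grip":0,"x":0,"y":0,"z":0,"twist":0}])

```text
time: 6.45
tcp_pos: [0.5146, -0.16, 0.0776]
tcp_rot: [-0.0, 0.994, -0.107, -0.001]
ft_force: [0.2, 0.5, 0.5]
finger_gap: -0.005
```

send_rows(targets=[{"grip":0,"x":0,"y":0,"z":-0.002,"twist":0},{"grip":0,"x":0,"y":0,"z":0,"twist":0}])

```text
time: 6.62
tcp_pos: [0.5148, -0.1607, 0.0761]
tcp_rot: [-0.0, 0.994, -0.107, -0.0]
ft_force: [0.0, -0.3, -0.4]
finger_gap: 0.003
```

send_rows(targets=[{"grip":0,"x":0,"y":0,"z":-0.001,"twist":0},{"grip":0,"x":0,"y":0,"z":0,"twist":0}])

```text
time: 6.78
tcp_pos: [0.5149, -0.161, 0.0754]
tcp_rot: [0.0, 0.994, -0.107, 0.0]
ft_force: [-0.0, -0.2, 0.2]
finger_gap: 0.004
```

send_rows(targets=[{"grip":0,"x":0,"y":0,"z":-0.001,"twist":0},{"grip":0,"x":0,"y":0,"z":0,"twist":0}])

```text
time: 6.95
tcp_pos: [0.515, -0.161, 0.0753]
tcp_rot: [0.0, 0.994, -0.107, 0.0]
ft_force: [-2.9, 0.1, 11.0]
finger_gap: -0.003
```

Right bolt: 11 N at 75.3 mm, so it is tight. The middle bolt is the loose one. I'll rise and move above the middle grip, opening part way.

send_rows(targets=[{"grip":0,"x":0,"y":0,"z":0.04,"twist":0},{"grip":0.045,"x":-0.009,"y":0.032,"z":0.01,"twist":0},{"grip":0.045,"x":-0.009,"y":0.032,"z":0,"twist":0},{"grip":0.045,"x":-0.009,"y":0.032,"z":0,"twist":0},{"grip":0.045,"x":-0.01,"y":0.0335,"z":0,"twist":0}])

```text
time: 7.37
tcp_pos: [0.4777, -0.0307, 0.1248]
tcp_rot: [0.0, 0.994, -0.108, 0.001]
ft_force: [1.1, -0.3, -0.1]
finger_gap: 0.519
```

send_rows(targets=[{"grip":0.045,"x":0,"y":0,"z":0,"twist":0},{"grip":0.045,"x":0,"y":0,"z":0,"twist":0},{"grip":0.045,"x":0,"y":0,"z":0,"twist":0},{"grip":0.045,"x":0,"y":0,"z":0,"twist":0}])

```text
time: 7.7
tcp_pos: [0.4782, -0.0329, 0.1243]
tcp_rot: [0.0, 0.994, -0.108, 0.0]
ft_force: [1.1, -0.2, 0.1]
finger_gap: 0.526
```

```bash
python3 - <<'E'
from h import *
for n,(x,y,w,h) in{'side':(185,150,110,90),'top':(200,140,130,95)}.items():
    im=env.grab_frame(n)[:,:,::-1]
    cv2.imwrite(f'pics/{n}2.png',cv2.resize(im[y:y+h,x:x+w],None,fx=6,fy=6))
s=env.sense();print(s['tcp_pos'],s['time'],s['finger_gap'])
E
```

```text
[ 0.47805555 -0.03291381  0.12423779] 7.8 0.5275205025811448
```

View pics/side2.png

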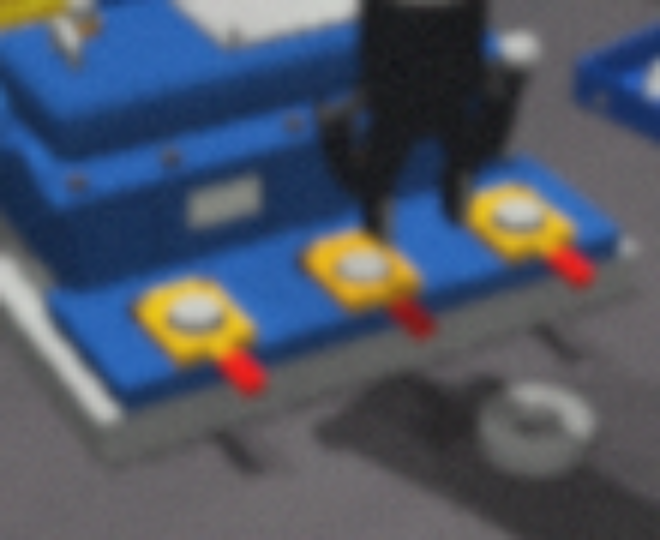

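View pics/top2.png

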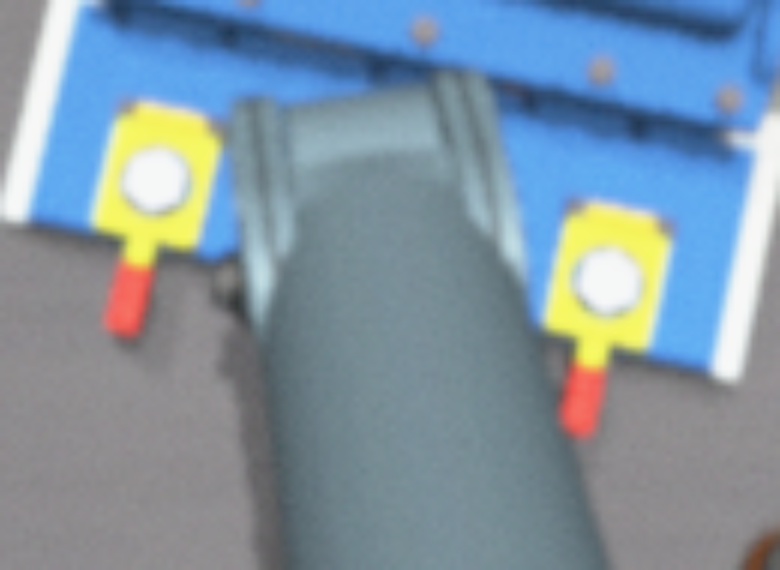

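Side view: the middle bolt head at (362,268) looks level with its keeper. The open fingers at (378,225) and (458,210) straddle the middle red grip at (413,318). I'll descend.

send_rows(targets=[{"grip":0.045,"x":0,"y":0.001,"z":-0.02,"twist":0},{"grip":0.045,"x":0,"y":0,"z":-0.02,"twist":0},{"grip":0.045,"x":0,"y":0,"z":-0.02,"twist":0},{"grip":0.045,"x":0,"y":0,"z":-0.015,"twist":0},{"grip":0.045,"x":0,"y":0,"z":0,"twist":0}])

```text
time: 8.22
tcp_pos: [0.4759, -0.0314, 0.0468]
tcp_rot: [0.0, 0.994, -0.108, -0.002]
ft_force: [-0.1, -0.0, 0.1]
finger_gap: 0.526
```

send_rows(targets=[{"grip":0.045,"x":0,"y":0,"z":0,"twist":0},{"grip":0.045,"x":0,"y":0,"z":0,"twist":0}])

```text
time: 8.38
tcp_pos: [0.4784, -0.0309, 0.05]
tcp_rot: [0.0, 0.994, -0.108, 0.0]
ft_force: [-0.4, -0.1, 0.4]
finger_gap: 0.525
```

```bash
python3 - <<'E'
from h import *
for n,(x,y,w,h) in{'side':(185,150,110,90)}.items():
    im=env.grab_frame(n)[:,:,::-1]
    cv2.imwrite(f'pics/{n}3.png',cv2.resize(im[y:y+h,x:x+w],None,fx=6,fy=6))
s=env.sense();print(s['tcp_pos'],s['time'],s['finger_gap'],s['ft_force'])
E
```

```text
[ 0.4786498  -0.03085067  0.05022048] 8.4333 0.5291774394145692 [ 0.12771004  0.74592405 -0.09586893]
```

View pics/side3.png

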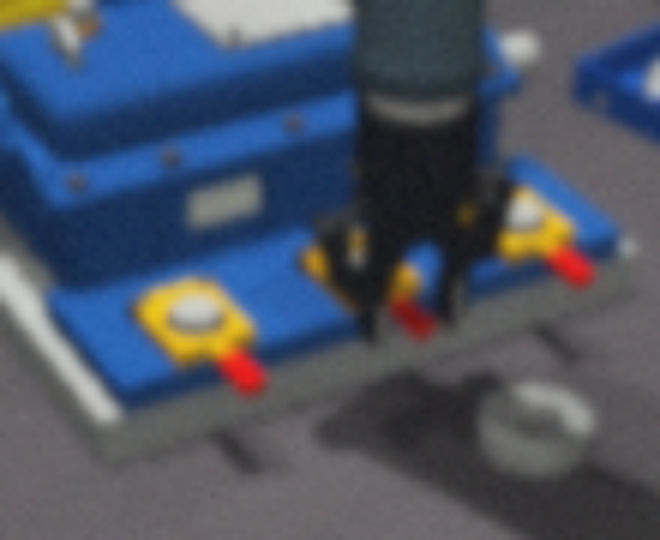

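The fingers straddle the red grip at (413,318), clear on both sides. Closing.

send_rows(targets=[{"grip":0.0,"x":0,"y":0,"z":0,"twist":0},{"grip":0.0,"x":0,"y":0,"z":0,"twist":0},{"grip":0.0,"x":0,"y":0,"z":0,"twist":0},{"grip":0.0,"x":0,"y":0,"z":0,"twist":0},{"grip":0.0,"x":0,"y":0,"z":0,"twist":0}], squeeze=40)

```text
time: 8.85
tcp_pos: [0.4781, -0.0313, 0.0498]
tcp_rot: [0.0, 0.994, -0.108, 0.0]
ft_force: [0.4, -2.7, 3.4]
finger_gap: 0.181
```

Opening is 15.4 mm, so the 16 mm grip is held. I'll swing it along the 98 mm arc.

send_rows(targets=[{"grip":0.0,"x":0.0005,"y":-0.0001,"z":0.0098,"twist":0},{"grip":0.0,"x":0.0014,"y":-0.0003,"z":0.0097,"twist":0},{"grip":0.0,"x":0.0024,"y":-0.0005,"z":0.0095,"twist":0},{"grip":0.0,"x":0.0033,"y":-0.0007,"z":0.0092,"twist":0},{"grip":0.0,"x":0,"y":0,"z":0,"twist":0}])

```text
time: 9.27
tcp_pos: [0.4859, -0.033, 0.0884]
tcp_rot: [0.0, 0.994, -0.108, 0.0]
ft_force: [0.8, -4.8, -3.8]
finger_gap: 0.175
```

```bash
python3 - <<'E'
from h import *
for n,(x,y,w,h) in{'side':(185,150,110,90)}.items():
    im=env.grab_frame(n)[:,:,::-1]
    cv2.imwrite(f'pics/{n}4.png',cv2.resize(im[y:y+h,x:x+w],None,fx=6,fy=6))
s=env.sense();print(s['tcp_pos'],s['time'],s['finger_gap'],s['ft_force'])
E
```

```text
[ 0.48567079 -0.03291712  0.08780147] 9.3167 0.1763175429076853 [ 0.96153808 -5.1887719  -1.21705923]
```

View pics/side4.png

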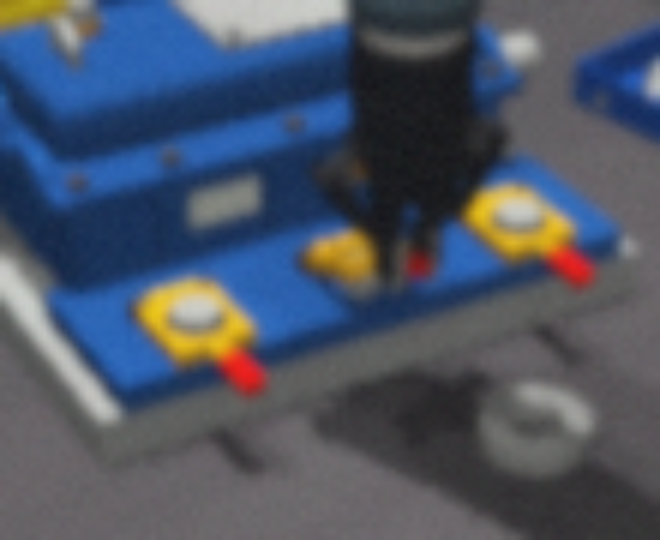

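The middle keeper is tilting with the fingers: red is at (417,262) and yellow at (340,255), and the other two are flat. I'll continue the arc.

send_rows(targets=[{"grip":0.0,"x":0.0042,"y":-0.0011,"z":0.0088,"twist":0},{"grip":0.0,"x":0.005,"y":-0.0013,"z":0.0083,"twist":0},{"grip":0.0,"x":0.0058,"y":-0.0014,"z":0.0078,"twist":0},{"grip":0.0,"x":0.0066,"y":-0.0015,"z":0.0072,"twist":0},{"grip":0.0,"x":0,"y":0,"z":0,"twist":0}])

```text
time: 9.73
tcp_pos: [0.5071, -0.0377, 0.1203]
tcp_rot: [0.0, 0.994, -0.108, -0.001]
ft_force: [-2.2, -3.8, -3.6]
finger_gap: 0.178
```

send_rows(targets=[{"grip":0.0,"x":0.0072,"y":-0.0016,"z":0.0065,"twist":0},{"grip":0.0,"x":0.0078,"y":-0.0017,"z":0.0057,"twist":0},{"grip":0.0,"x":0.0083,"y":-0.0018,"z":0.0049,"twist":0},{"grip":0.0,"x":0,"y":0,"z":0,"twist":0},{"grip":0.0,"x":0,"y":0,"z":0,"twist":0}])

```text
time: 10.15
tcp_pos: [0.5315, -0.043, 0.1375]
tcp_rot: [0.0, 0.994, -0.108, 0.001]
ft_force: [-4.4, -4.2, 1.6]
finger_gap: 0.182
```

```bash
python3 - <<'E'
from h import *
for n,(x,y,w,h) in{'side':(185,140,110,90),'top':(200,140,130,95)}.items():
    im=env.grab_frame(n)[:,:,::-1]
    cv2.imwrite(f'pics/{n}5.png',cv2.resize(im[y:y+h,x:x+w],None,fx=6,fy=6))
s=env.sense();print(s['tcp_pos'],s['time'],s['finger_gap'],s['ft_force'])
E
```

```text
[ 0.53142374 -0.04295909  0.13747997] 10.25 0.1710067365352802 [-3.23816213 -4.39475229  0.01123081]
```

View pics/side5.png

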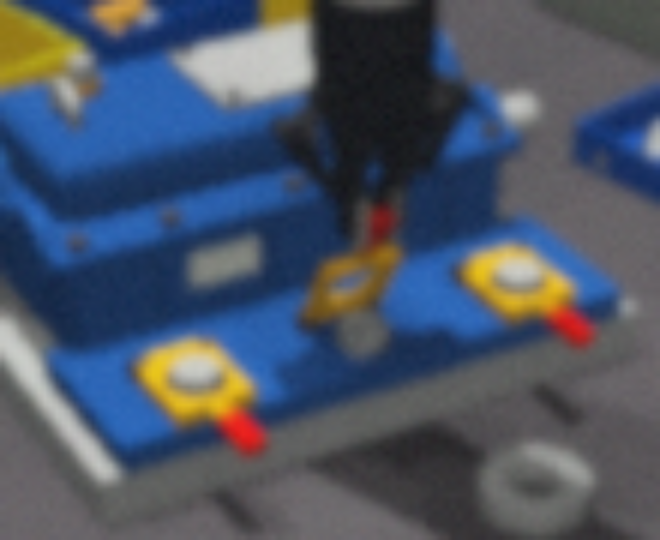

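View pics/top5.png

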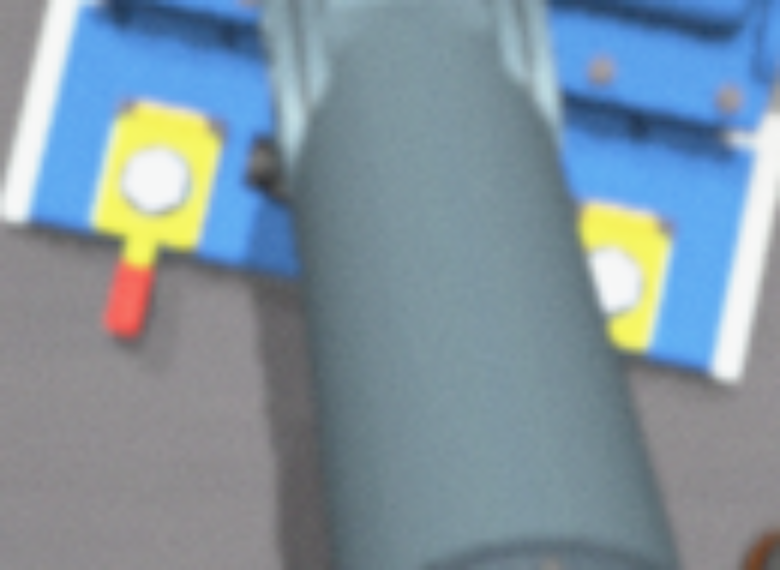

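Side view: the middle keeper is swung up (yellow at (350,280), red grip in the fingers at (378,218)) with the sunk bolt bare at (362,335). Left and right keepers are flat. I'll hold and check the angle numerically.

send_rows(targets=[{"grip":0.0,"x":0,"y":0,"z":0,"twist":0},{"grip":0.0,"x":0,"y":0,"z":0,"twist":0},{"grip":0.0,"x":0,"y":0,"z":0,"twist":0},{"grip":0.0,"x":0,"y":0,"z":0,"twist":0},{"grip":0.0,"x":0,"y":0,"z":0,"twist":0}])

```text
time: 10.67
tcp_pos: [0.5311, -0.0429, 0.1373]
tcp_rot: [0.0, 0.994, -0.108, 0.001]
ft_force: [-2.5, -4.2, 1.6]
finger_gap: 0.173
```

```bash
python3 - <<'E'
from h import *
im=env.grab_frame('side')[:,:,::-1].copy();x,y=225,165;c=im[y:y+25,x:x+40]
H,S,V=cv2.split(cv2.cvtColor(c,cv2.COLOR_BGR2HSV));m=((H<8)|(H>172))&(S>120)&(V>60)
k,l,st,ce=cv2.connectedComponentsWithStats(m.astype('uint8'))
for i in range(1,k):
    if st[i,4]<6: continue
    uv=ce[i]+[x,y];o,d=ray('side',uv)
    # intersect ray with keeper's vertical mid plane
    ux=np.array([.977,-.214,0]);n=np.array([.214,.977,0]);h=np.array([.5737,-.0523,.064])
    p=o+d*((h-o)@n)/(d@n);r=p-h;print(uv,st[i],p.round(4),'angle',np.arctan2(r[2],-(r@ux)),'radius',np.linalg.norm(r))
bt=env.grab_frame('top')[:,:,::-1]
cv2.imwrite('pics/top6.png',bt)
s=env.sense();print(s['tcp_pos'],s['time'],s['finger_gap'],s['ft_force'])
print(proj('side',[.5405,-.045,.0755]),proj('side',[.5405,-.045,.070]))
E
```

```text
[248.05 176.95] [21  9  5  7 20] [ 0.5191 -0.0403  0.1553] angle 1.021281538403148 radius 0.10707824127847505
[ 0.53116128 -0.0429174   0.13732273] 10.7667 0.18019149727043998 [-2.15060929 -4.79131695  1.66998895]
[244.98353012 192.32082433] [244.97564969 193.51638969]
```

View pics/top6.png

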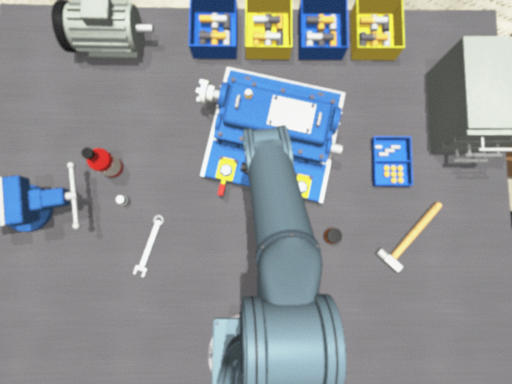

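Angle comes out at about 1.02 rad from the picture, and about 1.1 from the TCP arc. Both are well above 0.785. In the top view the bench things are where they were: oil (98,160), spanner (148,245), jar (332,236), hammer (410,240). The bearing is hidden by the arm there but looked unmoved in the side view. I'll hand in.

```bash
python3 -c "
from cell import env
env.sign_off();s=env.sense();print(s['time'],s['tcp_pos'],s['finger_gap'])"
```

```text
the job is handed in; nothing more can be done
the job is handed in; nothing more can be done
```

The middle bolt is the loose one, and its keeper was still held open in the gripper when I handed in; the hand-in gave no verdict.

- **Taps:** I tapped left, middle, then right with shut fingertips. The left and right bolts each took about 11 N and stayed at 75.3 mm. The middle one gave under light force, sank to 70.1 mm and then carried 11 N at its stop.
- **Keeper:** I took the middle keeper's red grip (about 15 mm opening, 40 N squeeze) and swung it up. The last check put it at about 1.02 rad from the side picture and about 1.1 rad from the arc the tool followed. Both are past half-way to upright.
- **Other keepers:** The last close pictures, about half a second before hand-in, showed the left keeper flat in both views. The right one looked flat in the side view and was partly hidden by the arm in the top view.
- **Bench items:** In the last top view nothing visible had moved. The bearing was hidden by the arm there, and looked unmoved in the side view.
- **Disagreements:**
  - The side picture put the grip's visible red part 107 mm from the hinge, against 98 mm expected. The fingers hide part of the grip.
  - Before the taps, the left and middle bolt heads measured about 70 mm high from the two views, instead of 75.5 mm. The left tap made contact at about 75.4 mm; the middle one's start height could not be checked because it gave at once.
- **Residual load:** A small sideways load of about 4–5 N stayed on the wrist while holding.

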